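# Fit a snap-in locating pin and tug-test it

### The arm

A 7-joint arm with a two-finger parallel gripper is mounted at the origin on a cart in front of the work surface, level with it; the furniture and walls round the work are solid. World frame = base frame: x ahead of the robot, y to its left, z up, the work surface at z = 0. Lengths are in m, angles in rad, forces in N, time in s.
With the tool pointing down it reaches from about 0.4 to 0.85 m from the base axis. Payload 4.5 kg.
Tool frame: the origin (TCP) lies at the centre of the arm's flange, where the gripper is bolted on; the fingertips stand r.tcp_to_tips ahead of it and the grasp point (between the pads) lies 147 mm ahead of it (r.tcp_to_tips is the distance from the TCP to the fingertips, in m); x points along the fingers, y is the direction in which the jaws open and shut, and the axes are right-handed (so a half turn about x gives the same grasp; the last joint's range is limited). The gripper opens to 88 mm and grips with 3 to 60 N. Pads are 18 mm wide; open, the fingers measure 123 mm over their backs; the gripper's body (75 mm by 187 mm) begins 45 mm behind the grasp point.
Start: joints at [0.034, 0.689, -0.195, 1.565, 0.157, 0.902, -0.215], TCP at [0.625, 0, 0.405] pointing down, gripper open.
Joint ranges: [-3.01, 3.01], [-0.46, 2.08], [-1.47, 1.51], [0.13, 2.56], [-1, 4.14], [0.04, 2.09], [-2.66, 2.66]. Speed limits (rad/s): [2.57, 2.57, 3.14, 3.14, 3.14, 3.14, 3.14].

### API

Orientations are given as a unit quaternion [x, y, z, w].
In Python, from plant import r, eyes gives the robot as it stands.
- The arm moves only by the tool carry_out, never from a script. Its argument "targets" is text: rows parted by semicolons, each of 5 numbers parted by spaces: the opening, from 0 (shut) to 1 (fully open), then the shift along the tool's x, y, z in mm, then the turn about the tool's x in rad. A call has 1 to 20 rows; each row shifts and turns the commanded pose from where the row before left it, along the tool's axes as they then stand; what a row does not reach is not made up. A row lasts 1/12 s, in which the tool goes at most 41.7 mm and 7.16 degrees, less where a joint would pass 70% of its speed; a pose out of reach is approached as far as the arm can. A call is refused whole if a number of a shift passes 41.7 or a number of a turn 0.125, either way. A call with a gripper value outside its range is refused whole. The fingers move at their own pace and stop on an object; "force" is the grip in N (left out, the last holds). Time passes only in rows, so rows that do not move let the fingers close. It gives the time, the measured TCP pose, the force and the opening at its end, in the units of the state.
- r.get_state(): the state, without advancing time (a new reading comes with each control period).
- eyes.snapshot(name): name is "scene" or "side" or "wrist"; returns (picture, depth): 400x640x3 uint8, blue, green, red; 400x640 float32, m along the optical axis (not along the pixel's ray), 0 where there is no reading.
- eyes.camera_params(name): a dict with "intrinsics" (3x3 intrinsics, pixels), "dist_coeffs" ([k1, k2, p1, p2, k3] as OpenCV has them; the pictures are not rectified), "rvec" (rotation vector, rad) and "tvec" (3), from world to camera coordinates, as OpenCV has them; the wrist camera has in their place "T_tool_cam" (4x4, takes a point from camera to tool coordinates, whose origin is the TCP and whose axes are the tool frame's). Camera axes: x right, y down, z forward; pixel columns grow to the right and rows downward; lengths in m; the calibration is good to about 2 mm. A picture is of the moment at which its call begins: read the wrist's pose just before it. camera_params takes no time and is no camera call.
- r.finish_job(): hands the job in, once; it reports no verdict.
The state is a dict: "clock": time; "q": joint angles; "qd": joint speeds; "joint_torque": joint torques, N m; "tool_pos": TCP position; "eef_rot": TCP orientation; "contact_force": force on the tool from outside, world axes, zero at the start; "moment": the same for the moment, N m; "opening": opening from 0.0 (shut) to 1.0 (fully open).
Only numpy, scipy, OpenCV 4.12 (cv2) and the standard library are available. Lean on these libraries where they do the work, as an engineer would, in place of code of your own. Each camera call takes 0.05 s, during which the arm holds its last target.

### The job

Take the orange snap pin out of the white pin block and push it gently into the brass socket of the wafer fixture until it snaps fully home, its flange down on the brass. Then, gripping it, tug it straight up with about 12 N (never as much as 20 N) and hold that pull steadily for a second to confirm that the snap retains it, and let go with the pin still fully home. Press with less than 30 N, and leave the blue pin and the things standing round undisturbed.

Things in the scene. Friction and masses are not known exactly. Their poses are not given: they have to be found in the camera images.
- snap_pin: Pin to fit, ORANGE round grip, 80 g. Origin: centre of its flange's underside, z up the pin (round, yaw is free). Flange 24 mm dia., z 0 to 4 mm; grip 16 mm dia., z 4 to 40. Steel shank 12 mm dia. down to z -30, the last 8 mm tapering to 5 mm dia.; snap groove at z -19 to -12.5. Starts upright in one of the pin block's holes, flange on the block's top.
- plain_pin: The other pin in the pin block, of the same size but with a BLUE grip and no groove; it stays where it is. Origin as in snap_pin.
- pin_block: White plastic block, 52 (x) x 150 (y) x 36 mm high, fixed to the bench, its place and yaw vary. Origin: centre of its underside. Two loose 15 mm through-holes at its y = +45 and -45 mm hold the two pins; which pin is in which varies.
- fixture: Wafer fixture, fixed, place and yaw vary: base 150 (x) x 145 (y) x 8 mm; dark 100 mm wafer on a grey chuck (centre x = +18, top 41 mm above the bench); two fitted steel pins at x = +49, y = +-55 mm, tops 70 mm up; at x = -45, y = 0 a dark housing 46 mm square, 41 mm high, with the brass socket. Origin: centre of the base's underside.
- socket_mouth (a point): Centre of the socket's mouth in the top face of the 32 mm square brass bush, 44 mm above the bench, z up. The hole is 13.4 mm wide, slightly chamfered, and goes 31 mm straight down. The seated pin has its origin at this point (up to about 1 mm of play).
- bush (a joint): Travel of the brass bush on its stiff spring, in m: 0 at rest, + up, 10 N per mm. A tug of 12 N on the seated pin lifts the bush to 0.0012; a press of 20 N sinks them to -0.002. The stops are at +-0.004.
- objective_can_1: White canister with a black screw cap, 44 mm in diameter, 58 mm tall, loose bystander. Origin: centre of the underside.
- bulb_box: Small brown carton, 46x46x63 mm, loose bystander. Origin: centre of the underside.
- petri_1: Clear covered dish, 60 mm in diameter, 16 mm tall, loose bystander. Origin: centre of the underside.
- timer: Flat bench timer, 58x62x22 mm, loose bystander. Origin: centre of the underside.
- snap_noses (a point): Point on the socket's axis 16 mm below its mouth, between two sprung noses that reach into the hole. The pin's taper meets them when its flange is about 11 mm above the brass; they resist the push with up to about 15 N, then snap into the groove as the flange comes down on the brass. They hold the seated pin against over 20 N, giving up to 2 mm.

How it is judged:
On the way, in this order (a step that is already met when the one before it is completed fails the run):
1. the snap pin is pushed fully home in the brass socket (z of snap_pin in the frame of socket_mouth below 0.002 m and horizontal distance between snap_pin and socket_mouth below 0.003 m and angle between snap_pin's own z axis and vertical below 0.1 rad), for 0.2 s.
2. the seated pin is tugged straight up with 9 to 18 N, held at least 0.6 s, and stays home (value of joint bush between 0.0009 and 0.0018 m and contact force between the fingers and snap_pin above 1 N and z of snap_pin in the frame of socket_mouth below 0.0025 m and angle between snap_pin's own z axis and vertical below 0.1 rad), for 0.6 s.
At the end, for the whole second after the job is handed in: The orange snap pin is upright (within 0.1 rad) and at rest in the brass socket, within 3 mm of its centre, its flange less than 2 mm off the brass, and the bush is unloaded (within 5 N) (all of step 1 and linear speed of snap_pin below 0.02 m/s and value of joint bush between -0.0005 and 0.0005 m); the robot touches nothing.
It fails at once if the socket is tugged with 20 N or more (value of joint bush above 0.002 m).
It fails at once if the socket is pressed with 30 N or more (value of joint bush below -0.003 m).
It fails at once if the blue pin or a bystander is moved by more than 20 mm (distance of any of plain_pin, objective_can_1, bulb_box, petri_1, timer from where it was at the start of the episode above 0.02 m).
It also fails if it takes over 67 s, if anything falls off the work surface, if the arm or the gripper's body presses on something with over 40 N, if the wrist force passes 120 N, or if a joint passes its speed limit or range.

## Working session

There is one attempt and no reset: what is moved stays moved. The work goes in short steps, Python scripts to look and compute and a tool call to move; the robot and the scene stay as the last step left them, time stands still between calls to the robot, and variables do not carry over. Pictures are saved under pics/ and viewed, and the job is handed in when it is done.

Besides the shell and the picture viewer there is one more tool, called after ">>>" as name(argument=value, ...) on one line, values as JSON. carry_out: Moves the arm, as the interface text tells. Its arguments: {"type":"object","properties":{"targets":{"type":"string"},"force":{"type":"number"}},"required":["targets"]}

```bash
mkdir -p pics; ls
python3 - <<'E'
from plant import r, eyes
import cv2,numpy as np
s=r.get_state();print(s, r.tcp_to_tips)
for n in ["scene","side","wrist"]:
    p,d=eyes.snapshot(n);cv2.imwrite(f"pics/{n}0.png",p);np.save(f"pics/{n}0.npy",d);print(n,eyes.camera_params(n))
E
```

```text
pics
{'clock': 0.0, 'q': array([ 0.0337763 ,  0.68999518, -0.19453359,  1.56631581,  0.15732324,
        0.90244833, -0.21511621]), 'qd': array([-0.00059168, -0.00117973, -0.00014118, -0.00060986,  0.00043931,
        0.00017054, -0.0008307 ]), 'joint_torque': array([ 3.38560185e-04, -5.27571630e+01, -1.26686912e+00, -1.53434461e+01,
       -5.26333472e-02,  6.56995355e-03,  1.65937727e-04]), 'tool_pos': array([ 6.24689793e-01, -5.05514942e-06,  4.03910774e-01]), 'eef_rot': array([-0.49949726, -0.50043988,  0.50044336, -0.49961871]), 'contact_force': array([ 0.02209724,  0.16676432, -0.52717128]), 'moment': array([-0.00630848, -0.04766194, -0.04496472]), 'opening': 0.9972086516038102} 0.166
scene {'intrinsics': array([[439.01818225,   0.        , 320.27500425],
       [  0.        , 439.01818225, 193.58456021],
       [  0.        ,   0.        ,   1.        ]]), 'dist_coeffs': array([-0.10069105,  0.        ,  0.        ,  0.        ,  0.        ]), 'rvec': array([ 2.03241522, -0.6029909 ,  0.36616286]), 'tvec': array([-0.4341589 ,  0.21092329,  0.81489302])}
side {'intrinsics': arr
[... 268 characters left out ...]
0769019,  0.18171871]), 'tvec': array([-0.47515175,  0.20756401,  1.01997105])}
wrist {'intrinsics': array([[356.44321034,   0.        , 317.23008945],
       [  0.        , 356.44321034, 208.85482164],
       [  0.        ,   0.        ,   1.        ]]), 'dist_coeffs': array([-0.06091802,  0.        ,  0.        ,  0.        ,  0.        ]), 'T_tool_cam': array([[ 1.45319147e-04, -3.04322968e-01,  9.52568901e-01,
         1.96918210e-02],
       [ 9.99999802e-01, -5.38324368e-04, -3.24536721e-04,
        -1.38521538e-04],
       [ 6.11555030e-04,  9.52568760e-01,  3.04322829e-01,
        -7.84545064e-02],
       [ 0.00000000e+00,  0.00000000e+00,  0.00000000e+00,
         1.00000000e+00]])}
```

View pics/scene0.png

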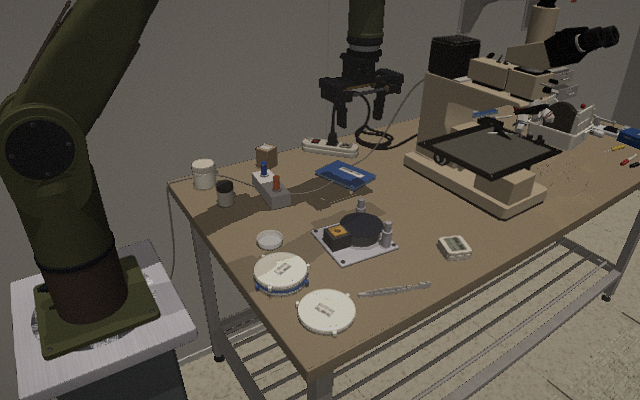

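View pics/side0.png

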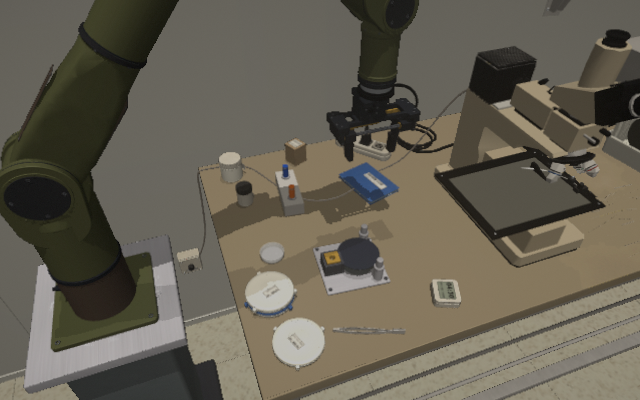

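View pics/wrist0.png

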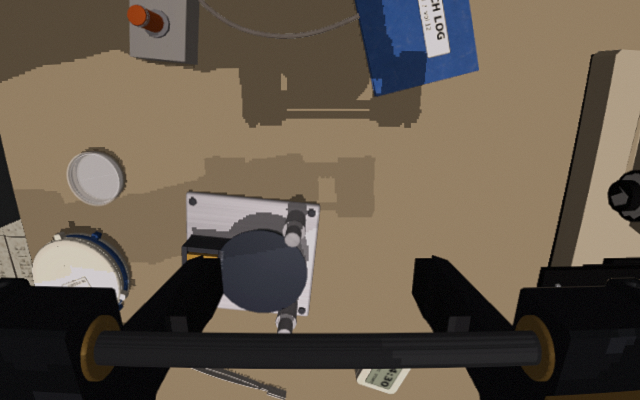

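The scene and side views show the orange pin in the near hole of the block, around (277,184) and (292,192). The brass bush is around (338,230) and (333,258). In the wrist view the orange pin is at (147,20), and a finger partly hides the brass. Next I'll measure.

```bash
cat > h.py <<'E'
import numpy as np,cv2
from scipy.spatial.transform import Rotation as R
from plant import r,eyes
def campose(n,s=None):
    c=eyes.camera_params(n);K=np.array(c['intrinsics']);D=np.array(c['dist_coeffs'])
    if n=='wrist':
        T=np.eye(4);T[:3,:3]=R.from_quat(s['eef_rot']).as_matrix();T[:3,3]=s['tool_pos'];T=T@np.array(c['T_tool_cam'])
        return K,D,T[:3,:3],T[:3,3]
    Rm=cv2.Rodrigues(np.array(c['rvec']))[0];return K,D,Rm.T,-Rm.T@np.array(c['tvec'])
def ray(n,uv,s=None):
    K,D,A,o=campose(n,s);p=cv2.undistortPoints(np.array(uv,float).reshape(-1,1,2),K,D).reshape(-1,2)
    d=(A@np.c_[p,np.ones(len(p))].T).T;return o,d
def onz(n,uv,z,s=None):
    o,d=ray(n,uv,s);return o+d*((z-o[2])/d[:,2])[:,None]
def proj(n,P,s=None):
    K,D,A,o=campose(n,s);rv=cv2.Rodrigues(A.T)[0];return cv2.projectPoints(np.array(P,float).reshape(-1,1,3),rv,-A.T@o,K,D)[0].reshape(-1,2)
def pts(n,d,m,s=None):
    v,u=np.nonzero(m&(d>0));K,D,A,o=campose(n,s)
    p=cv2.undistortPoints(np.c_[u,v].astype(float).reshape(-1,1,2),K,D).reshape(-1,2)
    return o+(A@(np.c_[p,np.ones(len(p))]*d[v,u][:,None]).T).T, np.c_[u,v]
def orange(p):
    h=cv2.cvtColor(p,cv2.COLOR_BGR2HSV);return (h[...,0]>=4)&(h[...,0]<=13)&(h[...,1]>170)&(h[...,2]>60)
def brass(p):
    h=cv2.cvtColor(p,cv2.COLOR_BGR2HSV);return (h[...,0]>=14)&(h[...,0]<=25)&(h[...,1]>140)&(h[...,2]>80)
def blue(p):
    h=cv2.cvtColor(p,cv2.COLOR_BGR2HSV);return (h[...,0]>=105)&(h[...,0]<=125)&(h[...,1]>150)&(h[...,2]>40)
E
python3 - <<'E'
from h import *
s={'tool_pos':np.array([6.24689793e-01,-5.05e-06,4.03910774e-01]),'eef_rot':np.array([-0.49949726,-0.50043988,0.50044336,-0.49961871])}
print(R.from_quat(s['eef_rot']).as_matrix().round(3))
for n in ['scene','side','wrist']:
    p=cv2.imread(f'pics/{n}0.png');d=np.load(f'pics/{n}0.npy')
    for nm,f in [('or',orange),('br',brass),('bl',blue)]:
        m=f(p).astype(np.uint8);k,l,st,ce=cv2.connectedComponentsWithStats(m)
        for i in range(1,k):
            if st[i,4]>25:
                P,_=pts(n,d,l==i,s)
                if len(P) and P[:,0].max()<.9: print(n,nm,st[i],ce[i].round(1),'med',np.median(P,0).round(4),'min',P.min(0).round(3),'max',P.max(0).round(3))
E
```

```text
[[-0.002  1.     0.   ]
 [-0.     0.    -1.   ]
 [-1.    -0.002  0.   ]]
scene or [274 180   5  10  41] [275.7 184.8] med [0.4741 0.1366 0.0544] min [0.471 0.131 0.042] max [0.481 0.141 0.071]
scene br [328 225  19  12 114] [336.8 230.5] med [ 0.4988 -0.0982  0.0449] min [ 0.483 -0.115  0.038] max [ 0.515 -0.081  0.047]
side or [290 190   4   8  29] [291.5 193.4] med [0.4794 0.1367 0.0538] min [0.476 0.131 0.041] max [0.485 0.14  0.068]
side br [387 108  11   5  35] [392.1 109.8] med [0.6795 0.0122 0.3329] min [0.667 0.008 0.327] max [0.691 0.016 0.337]
side br [324 251  16  13 147] [331.8 257.3] med [ 0.5027 -0.0979  0.0443] min [ 0.485 -0.115  0.033] max [ 0.518 -0.083  0.049]
wrist or [127   5  19  21 304] [136.2  14.8] med [0.4796 0.1427 0.0762] min [0.471 0.135 0.074] max [0.487 0.15  0.078]
wrist or [145  11  18  21 208] [154.6  21.9] med [0.4859 0.1403 0.0555] min [0.479 0.135 0.042] max [0.488 0.148 0.068]
wrist br [187 254  14   6  51] [191.5 256. ] med [ 0.4905 -0.0822  0.0443] min [ 0.486 -0.086  0.043] max [ 0.5   -0.08   0.046]
wrist br [203 255  15   3  29] [209.3 256.5] med [ 0.5113 -0.0831  0.0443] min [ 0.504 -0.086  0.04 ] max [0.573 0.009 0.239]
wrist br [ 81 334   8  27  99] [ 83.8 347.4] med [0.5733 0.0268 0.3222] min [0.572 0.024 0.319] max [0.574 0.029 0.325]
wrist br [551 347   3  15  34] [551.9 354.4] med [0.6755 0.0255 0.3228] min [0.674 0.024 0.321] max [0.677 0.028 0.324]
wrist bl [ 355    0  121   95 7189] [410.8  42.9] med [0.7088 0.1281 0.0112] min [ 0.66   0.08  -0.001] max [0.78  0.168 0.014]
wrist bl [ 73 233  54  57 240] [107.6 254. ] med [ 0.382 -0.091  0.013] min [ 0.34  -0.142  0.008] max [ 0.396 -0.07   0.016]
```

Run:
```python
import cv2,numpy as np
a=cv2.imread('pics/scene0.png');b=cv2.imread('pics/side0.png')
A=cv2.resize(a[140:270,240:410],None,fx=4,fy=4,interpolation=cv2.INTER_NEAREST)
cv2.imwrite('pics/cs.png',A[:, :]);cv2.imwrite('pics/cb.png',cv2.resize(b[150:300,260:400],None,fx=4,fy=4,interpolation=cv2.INTER_NEAREST))
```

```text
(no output)
```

View pics/cs.png

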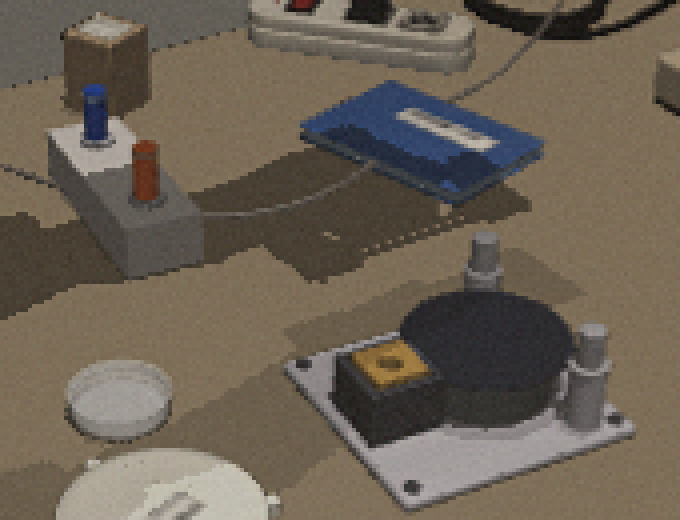

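View pics/cb.png

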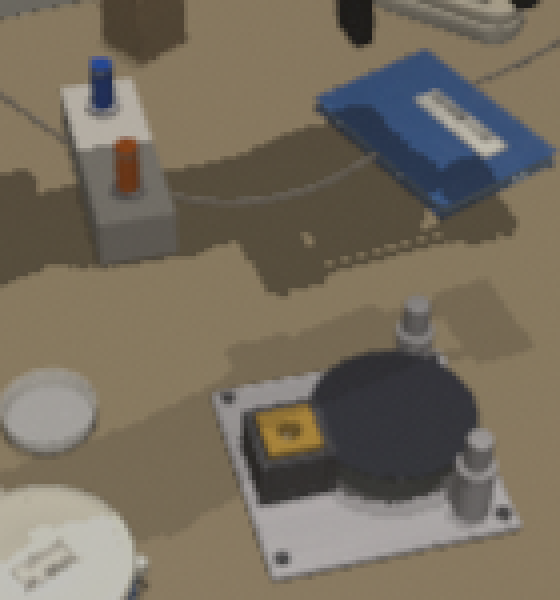

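>>> carry_out(targets="1 0 -28 0 0;1 0 -28 0 0;1 0 -28 0 0;1 0 -28 0 0;1 0 -20 0 0;1 0 0 0 0;1 0 0 0 0;1 0 0 0 0", force=25)

```text
clock: 0.82
tool_pos: [0.494, 0.0001, 0.4049]
eef_rot: [0.501, 0.5, -0.5, 0.5]
contact_force: [-0.4, -0.9, 0.1]
opening: 0.998
```

```bash
cat > look.py <<'E'
import sys
from h import *
n=sys.argv[1];s=r.get_state();p,d=eyes.snapshot('wrist');cv2.imwrite(f'pics/{n}.png',p);np.save(f'pics/{n}.npy',d);np.savez(f'pics/{n}_s.npz',tool_pos=s['tool_pos'],eef_rot=s['eef_rot'])
print(s['clock'],s['tool_pos'].round(4),s['contact_force'].round(2),s['opening'])
for nm,f in [('or',orange),('br',brass)]:
    m=f(p).astype(np.uint8);k,l,st,ce=cv2.connectedComponentsWithStats(m)
    for i in range(1,k):
        if st[i,4]>25:
            P,_=pts('wrist',d,l==i,s)
            if len(P): print(nm,st[i],ce[i].round(1),'med',np.median(P,0).round(4),'min',P.min(0).round(3),'max',P.max(0).round(3))
E
python3 look.py w1
```

```text
0.8167 [4.940e-01 1.000e-04 4.049e-01] [-0.35 -0.92  0.14] 0.9981590726326915
or [289   2  19  21 308] [297.9  11.9] med [0.4793 0.1425 0.0762] min [0.472 0.135 0.074] max [0.486 0.15  0.078]
br [306 254  34  30 762] [322.5 268.3] med [ 0.4999 -0.0977  0.0442] min [ 0.482 -0.116  0.014] max [ 0.517 -0.079  0.047]
br [ 81 335   7  25  92] [ 83.8 347.5] med [0.4429 0.0269 0.323 ] min [0.442 0.025 0.32 ] max [0.444 0.03  0.325]
br [549 339   5  33 119] [550.9 356.6] med [0.5451 0.0253 0.3241] min [0.543 0.021 0.321] max [0.546 0.028 0.326]
```

View pics/w1.png

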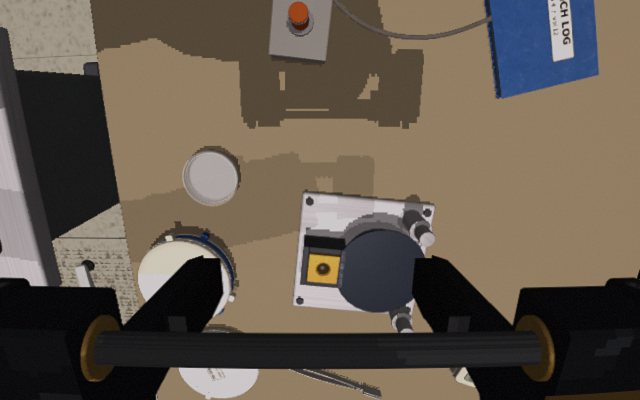

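The brass is now clear of the fingers at (322,268) with the hole in its middle. The orange top is at (298,12). I'll cast rays for both points.

Run:
```python
from h import *
p=cv2.imread('pics/w1.png');s=np.load('pics/w1_s.npz');m=brass(p);m[:, :290]=0;m[:,350:]=0
cnt=max(cv2.findContours(m.astype(np.uint8),0,2)[0],key=cv2.contourArea)
rc=cv2.minAreaRect(cnt);print(rc, onz('wrist',[rc[0]],.044,s))
fill=cv2.drawContours(np.zeros(m.shape,np.uint8),[cnt],-1,1,-1)
hole=(fill>0)&~m;hh=cv2.morphologyEx(hole.astype(np.uint8),cv2.MORPH_OPEN,np.ones((3,3)));v,u=np.nonzero(hh);print('hole',u.mean(),v.mean(),len(u),onz('wrist',[[u.mean(),v.mean()]],.044,s))
print('scene holes/brass',onz('scene',[[336.8,230.5]],.044),onz('side',[[331.8,257.3]],.044))
print('pin',onz('wrist',[[297.9,11.9]],.076,s))
```

```text
((322.55938720703125, 268.40594482421875), (31.0451602935791, 27.761539459228516), 5.7105937004089355) [[ 0.50004062 -0.09687083  0.044     ]]
hole 322.7391304347826 268.5 92 [[ 0.50023227 -0.09698253  0.044     ]]
scene holes/brass [[ 0.49886893 -0.09780461  0.044     ]] [[ 0.50162342 -0.09945938  0.044     ]]
pin [[0.47927921 0.14260515 0.076     ]]
```

>>> carry_out(targets="1 0 -3 -30 0;1 0 -3 -30 0;1 0 -3 -30 0;1 0 -3 -30 0;1 20 -3 -23 0;1 30 0 0 0;1 30 0 0 0;1 0 0 0 0;1 0 0 0 0;1 0 0 0 0")

```text
clock: 1.7
tool_pos: [0.479, 0.1431, 0.3256]
eef_rot: [0.501, 0.5, -0.5, 0.5]
contact_force: [0.4, -1.1, -0.5]
opening: 0.997
```

```bash
python3 look.py w2
```

```text
1.7 [0.479  0.1431 0.3256] [ 0.43 -1.12 -0.46] 0.9967730481204591
or [308 193  19  13 160] [317.2 199. ] med [0.4791 0.1501 0.0571] min [0.472 0.147 0.044] max [0.486 0.151 0.069]
or [307 206  22  21 357] [317.3 216. ] med [0.4791 0.1432 0.0762] min [0.472 0.135 0.074] max [0.487 0.15  0.078]
br [544 329  11  46 198] [550.2 352.8] med [0.53   0.1686 0.2446] min [0.529 0.164 0.24 ] max [0.531 0.173 0.247]
br [ 81 332   9  37 167] [ 83.9 351.7] med [0.428  0.1694 0.2442] min [0.426 0.165 0.241] max [0.429 0.172 0.247]
```

View pics/w2.png

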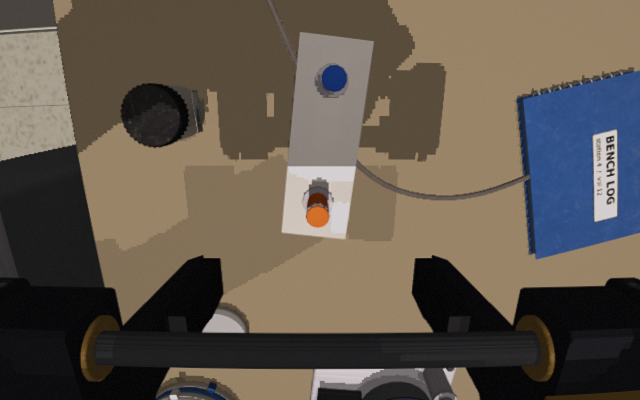

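The wrist picture shows the pin at (317,216), centred between the fingers, and the path down is clear. I'll descend and grip.

>>> carry_out(targets="1 25 0 0 0;1 25 0 0 0;1 25 0 0 0;1 22 0 0 0;1 10 0 0 0;1 9.5 0 0 0;1 0 0 0 0;1 0 0 0 0;1 0 0 0 0")

```text
clock: 2.5
tool_pos: [0.4786, 0.1431, 0.2094]
eef_rot: [0.501, 0.5, -0.499, 0.5]
contact_force: [0.0, 0.2, -0.3]
opening: 1.0
```

>>> carry_out(targets="0 0 0 0 0;0 0 0 0 0;0 0 0 0 0;0 0 0 0 0;0 0 0 0 0;0 0 0 0 0;0 0 0 0 0;0 0 0 0 0;0 0 0 0 0;0 0 0 0 0;0 0 0 0 0;0 0 0 0 0", force=40)

```text
clock: 3.5
tool_pos: [0.4781, 0.1431, 0.2082]
eef_rot: [0.5, 0.5, -0.5, 0.5]
contact_force: [0.6, -0.0, 0.1]
opening: 0.166
```

>>> carry_out(targets="0 -10 0 0 0;0 -15 0 0 0;0 -15 0 0 0;0 -15 0 0 0;0 -15 0 0 0;0 -15 0 0 0;0 0 0 0 0;0 0 0 0 0")

```text
clock: 4.17
tool_pos: [0.4781, 0.143, 0.294]
eef_rot: [0.501, 0.5, -0.499, 0.5]
contact_force: [-0.2, -0.2, -0.3]
opening: 0.165
```

```bash
python3 look.py w3
```

```text
4.1667 [0.4781 0.143  0.294 ] [-0.18 -0.25 -0.26] 0.165386549267209
or [ 298  260   39   41 1065] [317.3 278.5] med [0.4781 0.1498 0.1433] min [0.471 0.144 0.127] max [0.486 0.151 0.156]
or [305 295  24   4  26] [316.5 296. ] med [0.4779 0.15   0.1579] min [0.473 0.148 0.156] max [0.482 0.151 0.159]
or [ 296  299   43   35 1172] [316.8 316.7] med [0.478  0.1442 0.1622] min [0.471 0.136 0.16 ] max [0.486 0.17  0.206]
br [382 333   6  51 167] [384.5 356.8] med [0.4924 0.1691 0.2128] min [0.492 0.161 0.209] max [0.493 0.173 0.215]
br [248 337   4  46 138] [249.7 360.8] med [0.4637 0.1678 0.2129] min [0.463 0.162 0.209] max [0.464 0.172 0.215]
```

View pics/w3.png

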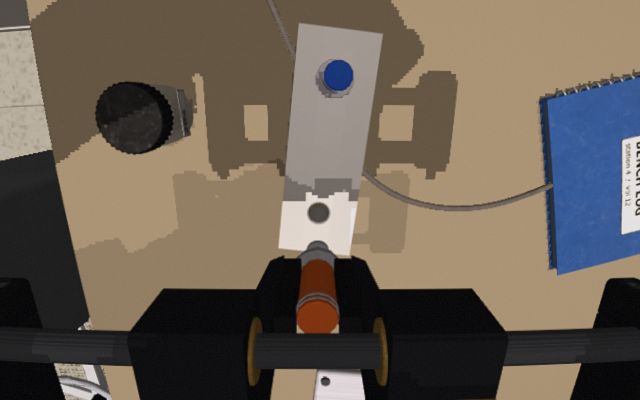

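The pin is held upright and its empty hole shows at (318,212). I'll carry it just past the socket so the camera sees the socket in front of the pin, and measure both in one picture.

>>> carry_out(targets="0 0 0 15 0;0 0 3 25 0;0 0 3 33 0;0 0 3 35 0;0 0 3 35 0;0 0 3 35 0;0 0 3 35 0;0 0 3 30 0;0 0 1 22 0;0 0 0 15 0;0 0 0 0 0;0 0 0 0 0;0 0 0 0 0;0 0 0 0 0")

```text
clock: 5.38
tool_pos: [0.5001, -0.1351, 0.2929]
eef_rot: [0.499, 0.501, -0.499, 0.5]
contact_force: [-0.2, 0.3, -0.9]
opening: 0.165
```

```bash
python3 look.py w4
python3 - <<'E'
from h import *
for n in ['scene','side']:
    p,d=eyes.snapshot(n);cv2.imwrite(f'pics/{n}4.png',p);cv2.imwrite(f'pics/{n}4c.png',cv2.resize(p[150:300,260:420],None,fx=4,fy=4,interpolation=cv2.INTER_NEAREST))
E
```

```text
5.3833 [ 0.5001 -0.1351  0.2929] [-0.21  0.28 -0.9 ] 0.1646844357424057
or [ 298  259   39   42 1067] [317.2 278.5] med [ 0.4997 -0.1281  0.1423] min [ 0.492 -0.134  0.125] max [ 0.507 -0.126  0.155]
or [ 296  299   43   35 1172] [316.8 316.6] med [ 0.4997 -0.1338  0.161 ] min [ 0.492 -0.141  0.159] max [ 0.508 -0.109  0.204]
br [ 292  134   54   54 2151] [318.3 160.3] med [ 0.5002 -0.0964  0.0442] min [ 0.482 -0.115  0.014] max [ 0.518 -0.08   0.046]
br [248 332   5  53 182] [250.  359.8] med [ 0.4854 -0.1097  0.2119] min [ 0.485 -0.117  0.207] max [ 0.486 -0.105  0.213]
br [382 332   6  53 192] [384.5 358.5] med [ 0.5141 -0.1096  0.2118] min [ 0.514 -0.117  0.208] max [ 0.515 -0.105  0.213]
```

View pics/w4.png

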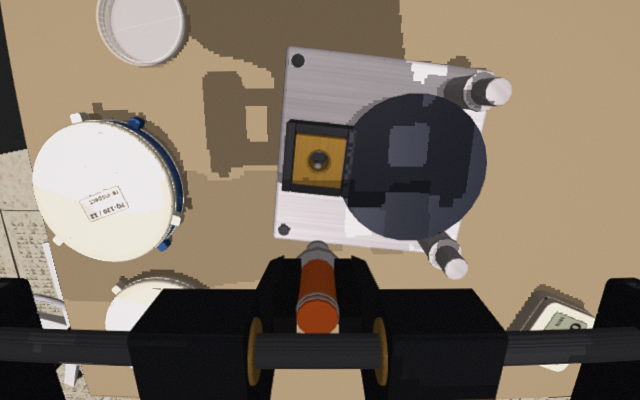

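View pics/side4c.png

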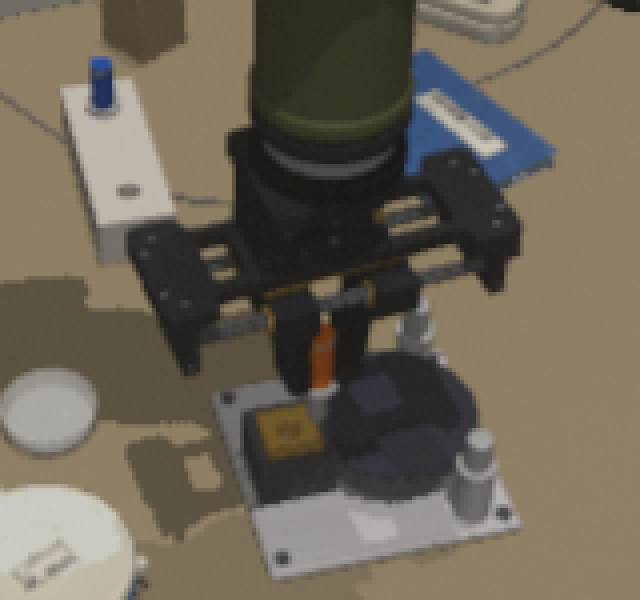

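Run:
```python
from h import *
p=cv2.imread('pics/w4.png');s=np.load('pics/w4_s.npz')
m=brass(p);m[230:]=0
cnt=max(cv2.findContours(m.astype(np.uint8),0,2)[0],key=cv2.contourArea);rc=cv2.minAreaRect(cnt);print(rc,onz('wrist',[rc[0]],.044,s))
fill=cv2.drawContours(np.zeros(m.shape,np.uint8),[cnt],-1,1,-1)
hh=cv2.morphologyEx(((fill>0)&~m).astype(np.uint8),cv2.MORPH_OPEN,np.ones((5,5)));k,l,st,ce=cv2.connectedComponentsWithStats(hh);print(st,ce)
print('hole',onz('wrist',ce[1:],.044,s))
# expected pin projections for pin on tool axis
t=s['tool_pos'];ax=R.from_quat(s['eef_rot']).as_matrix()
print(ax[:,0])
for dz,rr in [(0.172-.040,8),(0.172,12)]:
    c=t+ax[:,0]*dz
    ring=[c+.001*rr*(ax[:,1]*np.cos(a)+ax[:,2]*np.sin(a)) for a in np.linspace(0,6.28,60)]
    q=proj('wrist',ring,s);print(dz,q.min(0),q.max(0))
print('top left/right/bottom px', proj('wrist',[t+ax[:,0]*.202],s))
cv2.imwrite('pics/w4c.png',cv2.resize(p[120:345,250:390],None,fx=3,fy=3,interpolation=cv2.INTER_CUBIC)[:600] if 0 else cv2.resize(p[230:345,250:390],None,fx=5,fy=5,interpolation=cv2.INTER_CUBIC))
```

```text
((318.2389831542969, 160.43630981445312), (50.1415901184082, 49.750972747802734), 6.115502834320068) [[ 0.50028748 -0.09665653  0.044     ]]
[[     0      0    640    400 255692]
 [   309    151     19     20    308]] [[319.50154483 199.54697057]
 [318.21753247 160.50649351]]
hole [[ 0.50027372 -0.0967024   0.044     ]]
[-5.84739618e-04  1.31913879e-03 -9.99998959e-01]
0.13199999999999998 [296.12781759 299.909427  ] [339.44091156 336.65418104]
0.172 [292.41006147 245.39377315] [342.93673334 290.79601745]
top left/right/bottom px [[317.61516693 243.57533219]]
```

View pics/w4c.png

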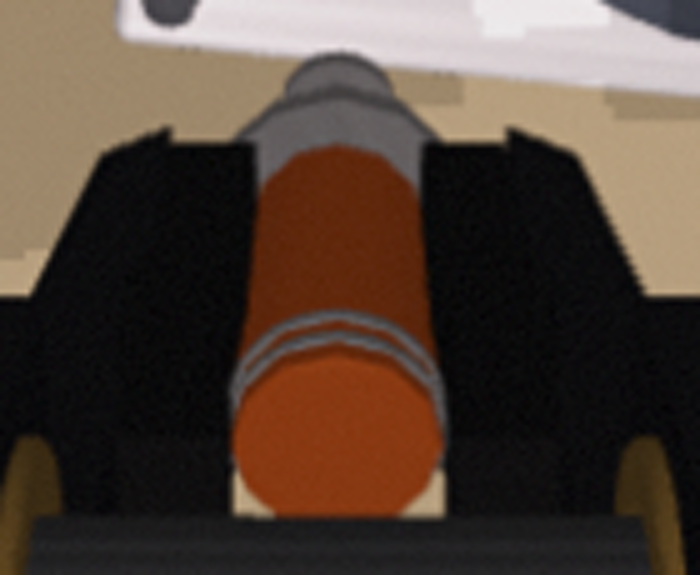

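The socket is at (0.5003, −0.0967), and the pin's outline fits the tool axis to the pixel. I'll move over the socket with the pin tip just above the brass.

>>> carry_out(targets="0 0 0 -13 0;0 0 0 -13 0;0 0 0 -12 0;0 14 0 0 0;0 14 0 0 0;0 12 0 0 0;0 0 0 0 0;0 0 0 0 0;0 0 0 0 0")

```text
clock: 6.28
tool_pos: [0.5003, -0.0987, 0.2537]
eef_rot: [0.5, 0.5, -0.5, 0.5]
contact_force: [0.3, -0.3, -0.7]
opening: 0.169
```

Run:
```python
from h import *
L=[]
for n in ['scene','side','scene','side','wrist']:
    s=r.get_state();L.append(s['tool_pos'])
    p,d=eyes.snapshot(n)
    if n!='wrist': cv2.imwrite(f'pics/{n}5c.png',cv2.resize(p[180:290,280:400],None,fx=5,fy=5,interpolation=cv2.INTER_CUBIC))
print(np.mean(L,0).round(4),np.std(L,0).round(4),s['contact_force'],R.from_quat(s['eef_rot']).as_matrix()[:,0])
```

```text
[ 0.5003 -0.0989  0.2539] [0.     0.0001 0.0001] [-0.67958126 -0.43252783 -0.79928026] [ 1.31368494e-03 -8.82590063e-05 -9.99999133e-01]
```

View pics/scene5c.png

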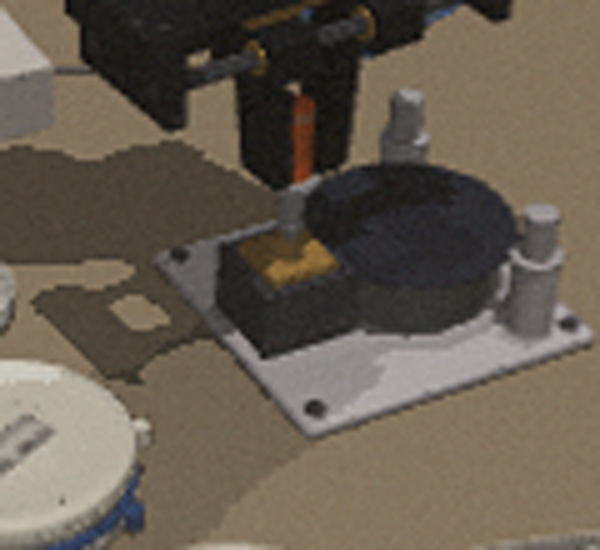

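View pics/side5c.png

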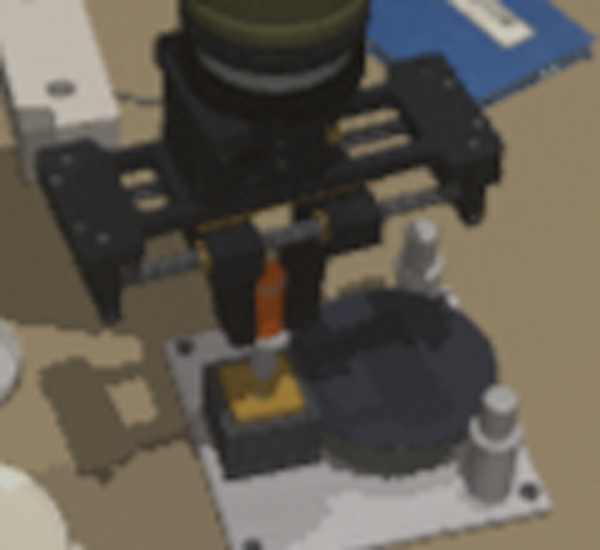

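Run:
```python
from h import *
for n,b in [('scene',(336.8,230.5)),('side',(331.8,257.3))]:
    print(n,'brass',b,'proj mouth',proj(n,[.5003,-.0967,.044]),'proj tip now, at mouth-aligned',proj(n,[[.5003,-.0989,.052],[.5003,-.0967,.052]]))
s=r.get_state();print(s['tool_pos'])
```

```text
scene brass (336.8, 230.5) proj mouth [[337.03960969 230.05542788]] proj tip now, at mouth-aligned [[337.74778443 227.54188592]
 [337.1650853  227.05860809]]
side brass (331.8, 257.3) proj mouth [[330.82885493 256.60058786]] proj tip now, at mouth-aligned [[331.24361758 254.96675276]
 [330.89328338 254.28929099]]
[ 0.50016886 -0.0990642   0.25376832]
```

Both outer views agree that the pin is about 2 mm short in y. I'll correct that and enter the mouth.

>>> carry_out(targets="0 0 0 -2 0;0 0 0 0 0;0 4 0 0 0;0 4 0 0 0;0 3 0 0 0;0 2 0 0 0;0 0 0 0 0;0 0 0 0 0;0 0 0 0 0")

```text
clock: 7.28
tool_pos: [0.5001, -0.097, 0.2402]
eef_rot: [0.5, 0.5, -0.5, 0.5]
contact_force: [0.8, 0.6, -0.5]
opening: 0.168
```

Run:
```python
from h import *
for n in ['scene','side']:
    p,d=eyes.snapshot(n);cv2.imwrite(f'pics/{n}6c.png',cv2.resize(p[180:290,280:400],None,fx=5,fy=5,interpolation=cv2.INTER_CUBIC))
    s=r.get_state();print(s['tool_pos'].round(4),s['contact_force'].round(2),s['moment'].round(2))
```

```text
[ 0.5001 -0.097   0.2403] [ 0.35 -0.21 -0.51] [-0.01  0.08 -0.03]
[ 0.5001 -0.097   0.2403] [ 0.28  0.29 -1.02] [0.   0.05 0.01]
```

View pics/side6c.png

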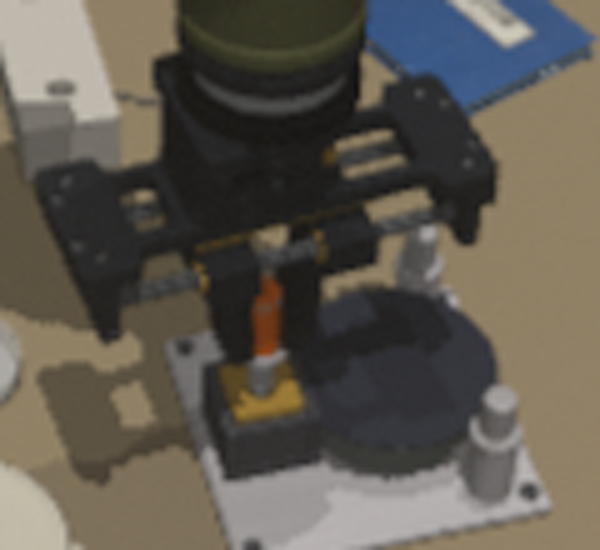

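>>> carry_out(targets="0 3 0 0 0;0 3 0 0 0;0 3 0 0 0;0 2 0 0 0;0 0 0 0 0;0 0 0 0 0")

```text
clock: 7.88
tool_pos: [0.5, -0.0969, 0.229]
eef_rot: [0.5, 0.5, -0.5, 0.5]
contact_force: [-0.6, 1.0, -0.5]
opening: 0.172
```

>>> carry_out(targets="0 1 0 0 0;0 1 0 0 0;0 1 0 0 0;0 1 0 0 0;0 0 0 0 0;0 0 0 0 0")

```text
clock: 8.38
tool_pos: [0.4999, -0.097, 0.2254]
eef_rot: [-0.5, -0.5, 0.5, -0.5]
contact_force: [-1.2, -0.0, 2.8]
opening: 0.173
```

>>> carry_out(targets="0 1 0 0 0;0 1 0 0 0;0 0 0 0 0;0 0 0 0 0", force=55)

```text
clock: 8.72
tool_pos: [0.4999, -0.097, 0.2236]
eef_rot: [0.5, 0.5, -0.5, 0.5]
contact_force: [-1.5, 0.4, 4.8]
opening: 0.164
```

>>> carry_out(targets="0 1 0 0 0;0 1 0 0 0;0 0 0 0 0;0 0 0 0 0")

```text
clock: 9.05
tool_pos: [0.4999, -0.097, 0.2211]
eef_rot: [0.5, 0.5, -0.5, 0.5]
contact_force: [-0.8, -0.5, -4.0]
opening: 0.168
```

>>> carry_out(targets="0 1 0 0 0;0 1 0 0 0;0 0 0 0 0;0 0 0 0 0")

```text
clock: 9.38
tool_pos: [0.5, -0.097, 0.2186]
eef_rot: [0.5, 0.5, -0.5, 0.5]
contact_force: [1.6, -0.1, -8.9]
opening: 0.166
```

>>> carry_out(targets="0 1.5 0 0 0;0 1 0 0 0")

```text
clock: 9.55
tool_pos: [0.5001, -0.097, 0.2165]
eef_rot: [0.5, 0.5, -0.5, 0.5]
contact_force: [0.9, 0.0, 0.3]
opening: 0.165
```

>>> carry_out(targets="0 0.5 0 0 0;0 0 0 0 0;0 0 0 0 0")

```text
clock: 9.8
tool_pos: [0.5002, -0.0969, 0.2164]
eef_rot: [0.5, 0.5, -0.5, 0.5]
contact_force: [-0.3, -0.6, -0.5]
opening: 0.166
```

>>> carry_out(targets="0 0.5 0 0 0;0 0.5 0 0 0;0 0 0 0 0;0 0 0 0 0")

```text
clock: 10.13
tool_pos: [0.5001, -0.097, 0.216]
eef_rot: [0.5, 0.5, -0.5, 0.5]
contact_force: [-1.3, -0.4, 6.7]
opening: 0.164
```

```bash
cat > st.py <<'E'
from h import *
for n in ['scene','side']*2:
    p,d=eyes.snapshot(n);cv2.imwrite(f'pics/{n}7c.png',cv2.resize(p[180:290,280:400],None,fx=5,fy=5,interpolation=cv2.INTER_CUBIC))
    s=r.get_state();print(s['clock'],s['tool_pos'].round(4),s['contact_force'].round(2))
E
python3 st.py
```

```text
10.1833 [ 0.5001 -0.097   0.216 ] [-1.45 -0.27  6.34]
10.2333 [ 0.5001 -0.0969  0.216 ] [-1.09  0.04  6.78]
10.2833 [ 0.5001 -0.097   0.216 ] [-0.57  0.26  6.56]
10.3333 [ 0.5001 -0.097   0.216 ] [-1.54 -0.72  6.4 ]
```

View pics/side7c.png

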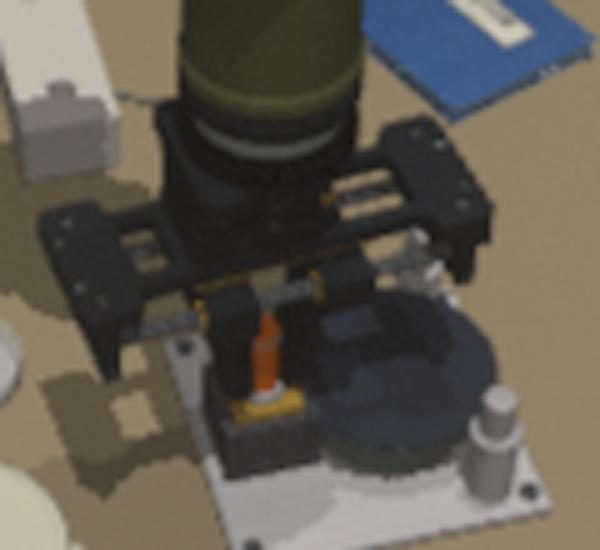

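The flange is on the brass, and pressing gives a clean reaction of about 6.6 N with the bush about 0.65 mm down. Next is the tug, in small steps.

>>> carry_out(targets="0 -0.5 0 0 0;0 -0.5 0 0 0;0 -0.5 0 0 0;0 0 0 0 0;0 0 0 0 0")

```text
clock: 10.75
tool_pos: [0.5001, -0.097, 0.2166]
eef_rot: [0.5, 0.5, -0.5, 0.5]
contact_force: [0.5, 0.0, -0.6]
opening: 0.165
```

>>> carry_out(targets="0 -0.5 0 0 0;0 0 0 0 0;0 0 0 0 0")

```text
clock: 11.0
tool_pos: [0.5, -0.097, 0.2171]
eef_rot: [0.5, 0.5, -0.5, 0.5]
contact_force: [-0.3, -0.2, -2.8]
opening: 0.167
```

>>> carry_out(targets="0 -0.5 0 0 0;0 -0.5 0 0 0;0 0 0 0 0;0 0 0 0 0")

```text
clock: 11.33
tool_pos: [0.5, -0.0969, 0.218]
eef_rot: [0.5, 0.5, -0.5, 0.5]
contact_force: [0.6, -0.5, -7.2]
opening: 0.167
```

>>> carry_out(targets="0 -0.5 0 0 0;0 0 0 0 0;0 0 0 0 0")

```text
clock: 11.58
tool_pos: [0.4999, -0.097, 0.2185]
eef_rot: [0.5, 0.5, -0.5, 0.5]
contact_force: [0.4, 0.2, -10.1]
opening: 0.16
```

>>> carry_out(targets="0 -0.5 0 0 0;0 0 0 0 0;0 0 0 0 0")

```text
clock: 11.83
tool_pos: [0.4999, -0.0969, 0.219]
eef_rot: [0.5, 0.5, -0.5, 0.5]
contact_force: [0.9, -0.2, -13.3]
opening: 0.165
```

>>> carry_out(targets="0 0 0 0 0;0 0 0 0 0;0 0 0 0 0;0 0 0 0 0;0 0 0 0 0;0 0 0 0 0;0 0 0 0 0;0 0 0 0 0;0 0 0 0 0;0 0 0 0 0;0 0 0 0 0;0 0 0 0 0;0 0 0 0 0;0 0 0 0 0")

```text
clock: 13.0
tool_pos: [0.4999, -0.0969, 0.2192]
eef_rot: [0.5, 0.5, -0.5, 0.5]
contact_force: [0.3, 0.7, -13.3]
opening: 0.165
```

```bash
python3 st.py
```

```text
13.05 [ 0.4999 -0.0969  0.2192] [  0.11   0.89 -14.36]
13.1 [ 0.4999 -0.097   0.2192] [  0.85   0.28 -13.25]
13.15 [ 0.4999 -0.097   0.2192] [  0.84   0.05 -13.46]
13.2 [ 0.4999 -0.097   0.2192] [  0.78   0.92 -14.64]
```

View pics/side7c.png

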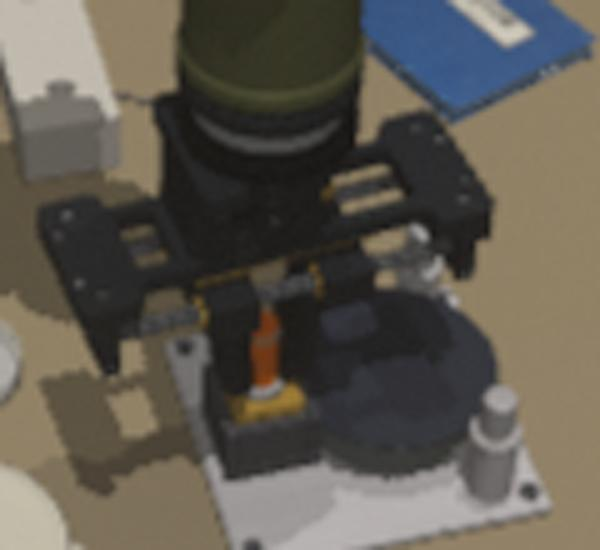

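The pull held steady at about 12.5–13.5 N for 1.4 s. I'll lower, press lightly, unload and release.

>>> carry_out(targets="0 0.7 0 0 0;0 0.7 0 0 0;0 0.7 0 0 0;0 0.7 0 0 0;0 0.5 0 0 0;0 0 0 0 0;0 0 0 0 0;0 0 0 0 0")

```text
clock: 13.87
tool_pos: [0.5005, -0.0971, 0.2163]
eef_rot: [0.5, 0.5, -0.5, 0.5]
contact_force: [1.1, -1.0, -0.4]
opening: 0.166
```

>>> carry_out(targets="0 0.5 0 0 0;0 0.3 0 0 0;0 0 0 0 0;0 0 0 0 0")

```text
clock: 14.2
tool_pos: [0.5004, -0.097, 0.216]
eef_rot: [0.5, 0.499, -0.5, 0.501]
contact_force: [-0.5, 0.8, 7.7]
opening: 0.164
```

>>> carry_out(targets="0 -0.7 0 0 0;0 0 0 0 0;0.5 0 0 0 0;0.5 0 0 0 0;0.5 0 0 0 0;0.5 0 0 0 0;0.5 0 0 0 0;0.5 0 0 0 0;0.5 0 0 0 0;0.5 0 0 0 0")

```text
clock: 15.03
tool_pos: [0.5, -0.097, 0.2158]
eef_rot: [0.5, 0.5, -0.5, 0.5]
contact_force: [0.1, -0.8, -0.2]
opening: 0.499
```

>>> carry_out(targets="0.5 -10 0 0 0;0.5 -20 0 0 0;0.5 -30 0 0 0;0.5 -30 0 0 0;0.5 -30 0 0 0;0.5 0 0 0 0;0.5 0 0 0 0;0.5 0 0 0 0;0.5 0 0 0 0")

```text
clock: 15.78
tool_pos: [0.4995, -0.097, 0.335]
eef_rot: [0.499, 0.501, -0.5, 0.499]
contact_force: [-0.6, -0.6, 0.1]
opening: 0.501
```

```bash
python3 look.py w9;python3 st.py
python3 - <<'E'
from h import *
p=cv2.imread('pics/w9.png');s=np.load('pics/w9_s.npz');d=np.load('pics/w9.npy')
P,_=pts('wrist',d,orange(p),s);t=P[P[:,2]>np.percentile(P[:,2],98)-.004];print('top z',np.median(t[:,2]),t.mean(0))
P,_=pts('wrist',d,brass(p),s);P=P[(P[:,2]<.06)];print('brass z',np.median(P[:,2]))
c=proj('wrist',[[.5003,-.0967,.084],[.5003,-.0967,.044]],s);print(c)
E
```

```text
15.7833 [ 0.4995 -0.097   0.335 ] [-0.64 -0.64  0.1 ] 0.5012949240135253
or [310 193  19  13 156] [319.  198.3] med [ 0.5    -0.09    0.0652] min [ 0.493 -0.094  0.05 ] max [ 0.507 -0.089  0.077]
or [309 205  22  21 358] [319.1 215.2] med [ 0.4999 -0.0968  0.0842] min [ 0.493 -0.104  0.082] max [ 0.507 -0.089  0.086]
br [297 178  45  43 771] [318.7 194.6] med [ 0.4984 -0.0904  0.0441] min [ 0.482 -0.116  0.014] max [ 0.517 -0.08   0.082]
br [448 332   8  48 181] [452.3 355.6] med [ 0.5281 -0.0711  0.2537] min [ 0.527 -0.077  0.249] max [ 0.529 -0.067  0.256]
br [180 340   5  41 128] [181.8 360.9] med [ 0.4701 -0.0722  0.2542] min [ 0.469 -0.077  0.252] max [ 0.471 -0.068  0.256]
15.8833 [ 0.4996 -0.0969  0.3348] [ 0.04 -0.7  -0.49]
15.9333 [ 0.4997 -0.0969  0.3348] [ 0.01 -0.97  0.38]
15.9833 [ 0.4998 -0.0969  0.335 ] [0.53 0.28 0.41]
16.0333 [ 0.4999 -0.0969  0.3351] [ 0.28 -0.02 -0.65]
top z 0.0841802457772862 [ 0.50001244 -0.09693599  0.08418743]
brass z 0.04413663059526485
[[319.55372647 214.8014256 ]
 [319.35562002 198.62868388]]
```

View pics/w9.png

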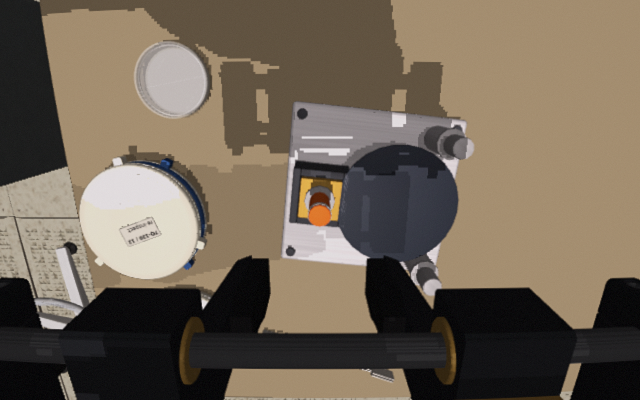

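View pics/side7c.png

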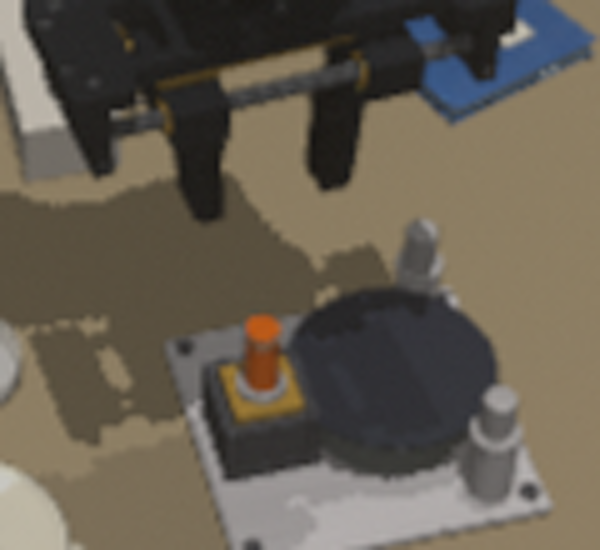

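The pin stands upright with its flange on the brass. Its top is 40.0 mm above the brass face at (319,215) in the wrist view, and the gripper is clear. I'll hand in.

```bash
python3 -c "
from plant import r
print(r.finish_job())"
```

```text
the job is handed in; nothing more can be done
None
```

The orange pin is seated in the brass socket, the snap held in the tug test, and the job is handed in; no verdict was reported.

- **Insertion:** I took the pin from the block, centred it over the socket with the wrist camera and pushed it in with small steps. The highest press I read was about 8 N. The forces were read only at the end of each call, so brief peaks between readings were not seen.
- **Tug:** I pulled straight up and held for about 1.4 s. The wrist force read 13.3 to 14.6 N, a little over the 12 N asked for. I put the pull on the socket at 12 to 14 N after allowing for the pin's weight and sensor offset. The pin did not come out.
- **Release:** I lowered the pin, pressed it lightly home again, unloaded it and let go.

The last wrist picture puts the pin's top 40.0 mm above the brass, so the flange is down. The pin is within about 0.5 mm of the socket's centre and upright, and the open gripper is about 12 cm higher than it was at the grip. I could not read the bush travel directly, so I judged it from force and height. I did not measure the bystanders or the blue pin at the end, but no move went near them and I saw no sign of contact.

There was one disagreement on the way: a picture taken before the arm had settled left the pin about 2 mm off in y. The measured tool position and the outer cameras showed it, and I corrected it before insertion.

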